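# Make the washing-tablet dispenser child-safe

### The arm

A 6-joint arm with a two-finger parallel gripper is mounted at the origin on the work surface. World frame = base frame: x ahead of the robot, y to its left, z up, the work surface at z = 0. Lengths are in m, angles in rad, forces in N, time in s.
With the tool pointing down it reaches from about 0.375 to 0.9 m from the base axis. Payload 3.1 kg.
Tool frame: the origin (TCP) lies midway between the tips of the shut fingers; the grasp point (between the pads) lies 19 mm behind it (manip.grasp_offset is the distance from the TCP to the grasp point, in m); z points along the fingers, y is the line along which they close (so a half turn about z gives the same grasp; the last joint's range is limited). The gripper opens to 85 mm and grips with 20 to 120 N. Pads are 22 mm wide; open, the fingers measure 114 mm over their backs; the gripper's body (76 mm by 85 mm) begins 54 mm behind the grasp point. The pads swing forward as they close: fully open they stand 13 mm farther back than shut.
Start: joints at [1.153, 0.527, 1.433, -0, 1.181, -0.178], TCP at [0.148, 0.607, 0.205] pointing down, gripper open.
Joint ranges: [-3.08, 3.08], [-0.75, 2.2], [0.22, 2.44], [-1.43, 4.57], [0, 2.65], [-2.85, 2.85]. Speed limits (rad/s): [2.79, 2.79, 3.14, 3.14, 3.14, 3.14].

### API

Orientations are given as a unit quaternion [x, y, z, w].
In Python, from station import sensors, cams, order, manip gives the robot as it stands.
- The arm moves only by the tool move_arm, never from a script. Its argument "targets" is a list of rows, each an object of numbers: "dx", "dy", "dz": the shift along the world's x, y, z normalised to -1 to 1, where 1 is 25 mm; "rx", "ry", "rz": the turn, a rotation vector about the world's x, y, z normalised to -1 to 1, where 1 is 30 degrees. A call has exactly 10 rows; each row shifts and turns the commanded pose from where the row before left it; what a row does not reach is not made up. A row lasts 1/8 s, in which the tool goes at most 62.5 mm and 10.7 degrees, less where a joint would pass 70% of its speed; a pose out of reach is approached as far as the arm can. A call with a number of a shift or a turn outside -1 to 1 is refused whole. A call with a gripper value outside its range is refused whole. "claw" is the opening in per cent of the stroke, from 0 (shut) to 100 (fully open), set as the call begins (left out, the last holds). The fingers move at their own pace and stop on an object; "newtons" is the grip in N (left out, the last holds). Time passes only in rows, so rows that do not move let the fingers close, or fill a call up. It gives the time, the measured TCP pose, the force, the opening and the grip force at its end, in the units of the state.
- sensors.sense(): the state, without advancing time (a new reading comes with each control period).
- cams.snapshot(name): name is "scene" or "top" or "wrist"; returns the picture (384x512x3 uint8, red, green, blue); there is no depth.
- cams.camera_model(name): a dict with "fx", "fy", "cx", "cy" (pixels), "distortion" ([k1, k2, p1, p2, k3] as OpenCV has them; the pictures are not rectified), "extrinsics" (4x4, takes a point from world to camera coordinates). Camera axes: x right, y down, z forward; pixel columns grow to the right and rows downward; lengths in m; the calibration is good to about 2 mm. A picture is of the moment at which its call begins: read the wrist's pose just before it. camera_model takes no time and is no camera call; for the wrist camera it gives the pose at the moment of the call.
- order.sign_off(): hands the job in; it is judged then, once.
The state is a dict: "t": time; "q": joint angles; "qd": joint speeds; "tau": joint torques, N m; "tcp_pos": TCP position; "tool_rot": TCP orientation; "force": force on the tool from outside, world axes, zero at the start; "ft_torque": the same for the moment, N m; "finger_gap": opening from 0.0 (shut) to 1.0 (fully open); "gripper_force": force on a finger pad.
Only numpy, scipy, OpenCV 4.12 (cv2) and the standard library are available. Lean on these libraries where they do the work, as an engineer would, in place of code of your own. Each camera call takes 0.05 s, during which the arm holds its last target. There are 200 camera calls.

### The job

The tablet dispenser on the laundry counter was left open. Draw its lock bolt right out, slide the shutter fully home over the tablets, and push the bolt fully back in to lock it; then swing the lid down and press it shut until its tab is caught behind the rim. Do not shift anything else on the counter.

Things in the scene. Friction and masses are not known exactly. Their poses are not given: they have to be found in the camera images.
- bin: white plastic washing-tablet dispenser, fixed to the counter, 124 mm (own x) by 250 mm (own y), walls 96 mm high; origin at the centre of its underside, z up. Its +y half is an open compartment of tablets (mouth y 8 to 112, x -50 to 50 mm), its -y half a deck 80 mm high. On the -x side, at y -52 to 0, a lock shelf 87 mm high sticks out to x -140
- rim_mid (a point): middle of the top of the rim, a fixed white bar that bridges the box along its x at y 6 to 13 mm, top 100 mm above the counter. The shutter passes under it; the lid's tab goes down just on its +y side, past a small sprung lip
- shutter (a joint): travel (m) of the shutter, a flat grey plate sliding along box +y: 0 = fully open (back on the deck), 0.092 = fully home over the tablets, at its end stop. About 1.5 N friction, stays where left. While the bolt is in, a rib on it strikes the bolt at about 0.018; only from 0.089 on is the rib past the bolt, so that the bolt can go in again behind it
- shutter_grip (a point): point in the shutter's upright grip, 10 mm below its top: a grey block 30 mm (box x) by 12 mm (box y), top 118 mm and foot 84 mm above the counter, at box x +13, y -100 mm when fully open and y -8 mm when home. Moves with the shutter; axes parallel to the box's
- lock (a joint): travel (m) of the lock slide, a grey bolt 12 mm wide with a thumb block: 0 = bolt fully in (locked, across the shutter's path), 0.026 = drawn fully out to its stop, along box -x. The shutter can pass from 0.021 on. About 1.5 N friction, stays where left
- lock_grip (a point): point in the lock's upright thumb block, 15 mm below its top: 14 mm (box x) by 28 mm (box y), top 130 mm and foot 96 mm above the counter (the bolt lies below it), at box x -95, y -26 mm with the bolt in and x -121 when drawn out. Moves with the lock; axes parallel to the box's
- lid (a joint): angle (rad) of the lid, a white flap 116 mm (box x) by 101 mm, 4 mm thick, hinged along box x at the +y end: 0 = shut flat (top face 101 mm high), 1.57 = upright, up to 1.95 leaning outward. Stiff hinge (0.065 N m), stays at any angle. In the last 0.15 rad the tab under its free edge must be pressed past a sprung lip (some 2 to 8 N at the edge), which then holds it
- lid_hinge (a point): centre of the lid's hinge line on the box: box x 0, y +118, height 99 mm. Axes parallel to the box's
- lid_edge (a point): middle of the lid's free edge on its outer face (the upper one when shut), 101 mm from the hinge line; turns with the lid
- spray: trigger spray bottle standing upright, 72 mm across the body, 200 mm high; origin at the centre of its base; bystander, not to be shifted
- jug: white detergent bottle standing upright, 80 mm diameter, 200 mm high; origin at the centre of its base; bystander, not to be shifted
- carton: upright cardboard packet, 60 mm (own x) by 90 mm (own y) by 160 mm high; origin at the centre of its base; bystander, not to be shifted
- cup: clear measuring cup, 70 mm diameter, 60 mm high; origin at the centre of its base; bystander, not to be shifted
- jar: glass jar with a steel cap, 64 mm diameter, 85 mm high; origin at the centre of its base; bystander, not to be shifted
- soap: wrapped soap bar, 55 (own x) x 80 (own y) x 33 mm high; origin at the centre of its base; bystander, not to be shifted
- brush: wooden clothes brush lying flat, 160 (own x) x 45 x 36 mm high; origin at the centre of its base; bystander, not to be shifted
- peg: wooden clothes peg lying flat, 72 (own x) x 10 x 15 mm high; origin at the centre of its base; bystander, not to be shifted

How it is judged:
By the outcome, as a careful person would: the job done as asked, in the order asked, and still so for the second after the job is handed in, with the robot touching nothing.
It also fails if it takes over 72 s, if anything falls off the work surface, if the arm or the gripper's body presses on something with over 40 N, if the wrist force passes 120 N, or if a joint passes its speed limit or range.

## Working session

There is one attempt and no reset: what is moved stays moved. The work goes in short steps, Python scripts to look and compute and a tool call to move; the robot and the scene stay as the last step left them, time stands still between calls to the robot, and variables do not carry over. Pictures are saved under pics/ and viewed, at most 10 in all, crops included, and the job is handed in when it is done.

Besides the shell and the picture viewer there is one more tool, called after "Call:" as name(argument=value, ...), one argument or row to a line, values as JSON. move_arm: Moves the arm, as the interface text tells. Scaled input: -1 to 1 covers 25 mm each way for a shift and 30 degrees each way for a turn. Its arguments: {"type":"object","properties":{"targets":{"type":"array"},"claw":{"type":"number"},"newtons":{"type":"number"}},"required":["targets"]}

```bash
mkdir -p pics
python3 - <<'E'
from station import sensors, cams
import cv2,numpy as np
for n in ("scene","top"):
    cv2.imwrite(f"pics/{n}0.png",cv2.resize(cams.snapshot(n)[:,:,::-1],(800,600)))
    m=cams.camera_model(n);print(n,m["fx"],m["cx"],m["cy"],np.round(m["extrinsics"],3).tolist(),m["distortion"])
s=sensors.sense();print(s)
E
```

```text
scene 463.75561365326473 253.90019406590915 193.2452897865195 [[-0.835, 0.55, 0.011, 0.446], [0.418, 0.648, -0.636, -0.197], [-0.357, -0.527, -0.771, 1.344], [0.0, 0.0, 0.0, 1.0]] [-0.02815663  0.          0.          0.          0.        ]
top 461.64045840589336 258.2586451207376 188.98637784857468 [[0.006, -1.0, -0.003, 0.038], [-0.995, -0.006, -0.098, 0.588], [0.098, 0.003, -0.995, 1.135], [0.0, 0.0, 0.0, 1.0]] [-0.18078766  0.          0.          0.          0.        ]
{'t': 0.1, 'q': array([ 1.15349002e+00,  5.28377146e-01,  1.43375600e+00,  3.69476137e-06,
        1.18139210e+00, -1.78460472e-01]), 'qd': array([-0.00086448,  0.00089703, -0.00281252, -0.00042608,  0.00066895,
        0.00041404]), 'tau': array([-2.17345519e-04, -4.43303776e+01, -1.78587055e+01, -2.46091695e-04,
        3.85739986e-03, -5.06199029e-06]), 'tcp_pos': array([0.14752909, 0.60663758, 0.20373487]), 'tool_rot': array([ 1.19139897e-01,  9.92877007e-01, -9.23240468e-04, -2.85239114e-04]), 'force': array([ 0.10192824, -0.24074957,  0.24234143]), 'ft_torque': array([-0.02802951, -0.03787182, -0.00536387]), 'gripper_force': 0.0, 'finger_gap': 0.9985473124140454}
```

View pics/top0.png

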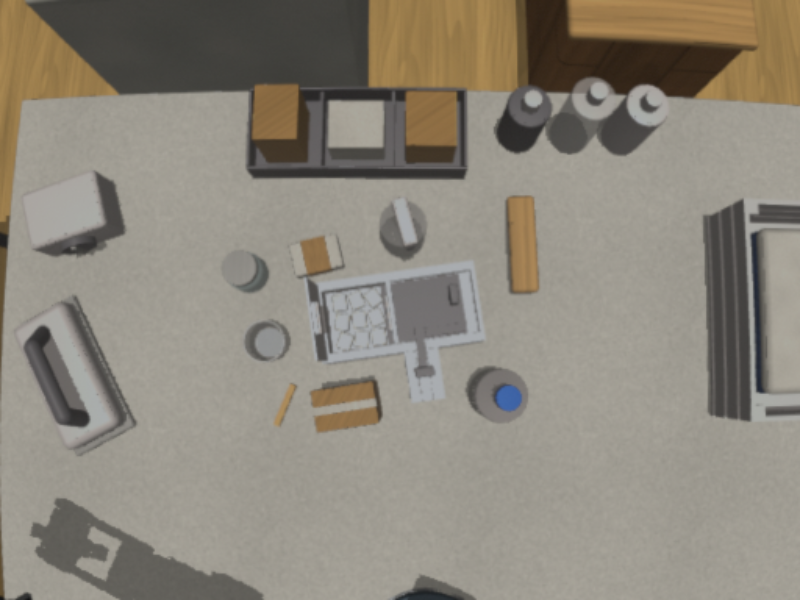

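View pics/scene0.png

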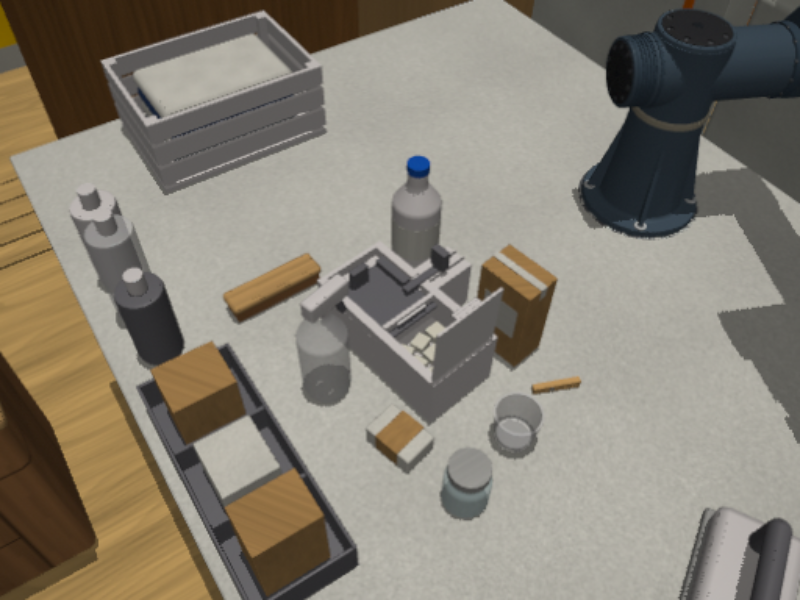

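The top view shows the bin with its wall corners near (475,263), (484,339), (318,361) and (306,279). The lock shelf end is at (411,402) and (444,398), the thumb block at (425,370), and the shutter grip at (453,293). The lid is upright at the left. Carton (345,405), jug (500,395) and spray (403,225) stand close by.

```bash
cat > h.py <<'E'
import numpy as np, cv2
from station import sensors, cams
from scipy.optimize import least_squares
def proj(n,P,m=None):
    m=m or cams.camera_model(n);E=np.array(m["extrinsics"]);K=np.array([[m["fx"],0,m["cx"]],[0,m["fy"],m["cy"]],[0,0,1]])
    return cv2.projectPoints(np.atleast_2d(np.array(P,float)),cv2.Rodrigues(E[:3,:3])[0],E[:3,3],K,np.array(m["distortion"]))[0][:,0]
def ray(n,uv,z):
    m=cams.camera_model(n);E=np.array(m["extrinsics"]);K=np.array([[m["fx"],0,m["cx"]],[0,m["fy"],m["cy"]],[0,0,1]])
    u=cv2.undistortPoints(np.array([[uv]],float),K,np.array(m["distortion"]))[0,0]
    d=E[:3,:3].T@[u[0],u[1],1];c=-E[:3,:3].T@E[:3,3];return c+d*(z-c[2])/d[2]
def w(b,p):
    x,y,a=b;c,s=np.cos(a),np.sin(a);p=np.atleast_2d(p).astype(float)/1000
    return np.c_[x+c*p[:,0]-s*p[:,1],y+s*p[:,0]+c*p[:,1],p[:,2]]
E
python3 - <<'E'
from h import *
L=[(62,-125,96),(-62,-125,96),(-140,0,87),(-140,-52,87),(-95,-26,130),(13,-100,118)]
uv=np.array([(475,263),(484,339),(411,402),(444,398),(425,370),(453,290)])*.64
f=lambda b:(proj("top",w(b,L))-uv).ravel()
r=least_squares(f,[.6,0,0],loss='soft_l1');b=r.x;print(b,np.degrees(b[2]));print(f(b).reshape(-1,2).round(1))
np.save("b.npy",b)
for k,p in dict(lock=(-95,-26,115),shut=(13,-100,108),hinge=(0,118,99),rim=(0,10,100)).items():print(k,w(b,p).round(3))
for n,u,z in [("jug",(509,398),.2),("jugbase",(500,395),0.1),("carton",(345,405),.16),("spraytop",(403,222),.2),("cup",(267,342),.06),("jar",(240,266),.085)]:print(n,ray("top",np.array(u)*.64,z).round(3))
# lid angle candidates in scene & top
for a in (1.3,1.4,1.5,1.57,1.7,1.8,1.9):
    P=[(s*58,118-101*np.cos(a),99+101*np.sin(a)) for s in(-1,1)]
    print(a,(proj("scene",w(b,P))/.64).round().tolist(),(proj("top",w(b,P))/.64).round().tolist())
for n in("top","scene"):
    im=cams.snapshot(n)[:,:,::-1];c=im[150:270,180:330] if n=="top" else im[140:280,170:370]
    cv2.imwrite(f"pics/{n}1.png",cv2.resize(c,None,fx=5 if n=="top" else 4,fy=5 if n=="top" else 4,interpolation=cv2.INTER_CUBIC))
E
```

```text
[0.5580273  0.04978029 0.14527366] 8.323567408260935
[[-1.3 -2.4]
 [ 0.6  0.3]
 [-0.4  0. ]
 [ 0.2 -0.5]
 [-0.7  0.3]
 [ 6.2  1. ]]
lock [[0.468 0.01  0.115]]
shut [[ 0.585 -0.047  0.108]]
hinge [[0.541 0.167 0.099]]
rim [[0.557 0.06  0.1  ]]
jug [ 0.431 -0.104  0.2  ]
jugbase [ 0.431 -0.105  0.1  ]
carton [0.418 0.123 0.16 ]
spraytop [0.674 0.042 0.2  ]
cup [0.51  0.255 0.06 ]
jar [0.627 0.296 0.085]
1.3 [[484.0, 277.0], [419.0, 323.0]] [[337.0, 356.0], [326.0, 273.0]]
1.4 [[489.0, 280.0], [424.0, 327.0]] [[330.0, 357.0], [319.0, 274.0]]
1.5 [[495.0, 284.0], [430.0, 331.0]] [[323.0, 358.0], [312.0, 274.0]]
1.57 [[499.0, 287.0], [434.0, 334.0]] [[317.0, 358.0], [307.0, 275.0]]
1.7 [[506.0, 293.0], [441.0, 341.0]] [[308.0, 360.0], [298.0, 277.0]]
1.8 [[512.0, 298.0], [447.0, 347.0]] [[301.0, 361.0], [291.0, 278.0]]
1.9 [[517.0, 304.0], [452.0, 353.0]] [[295.0, 362.0], [284.0, 279.0]]
```

View pics/top1.png

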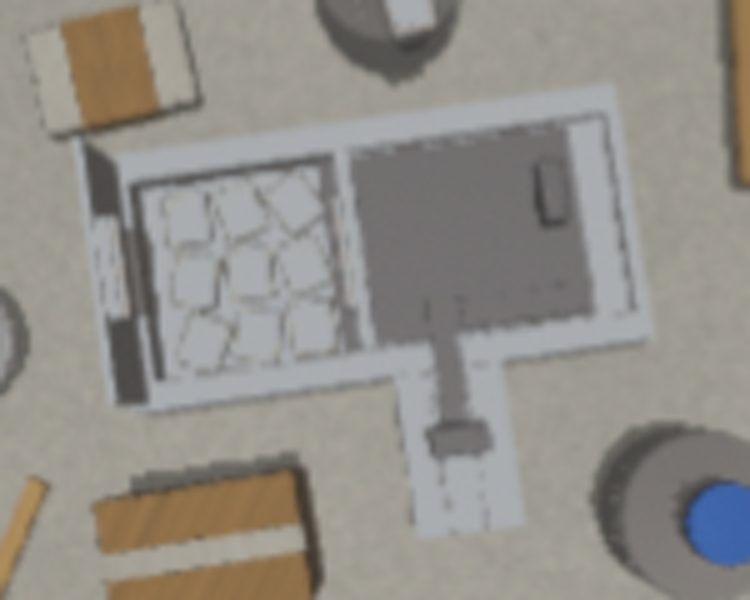

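View pics/scene1.png

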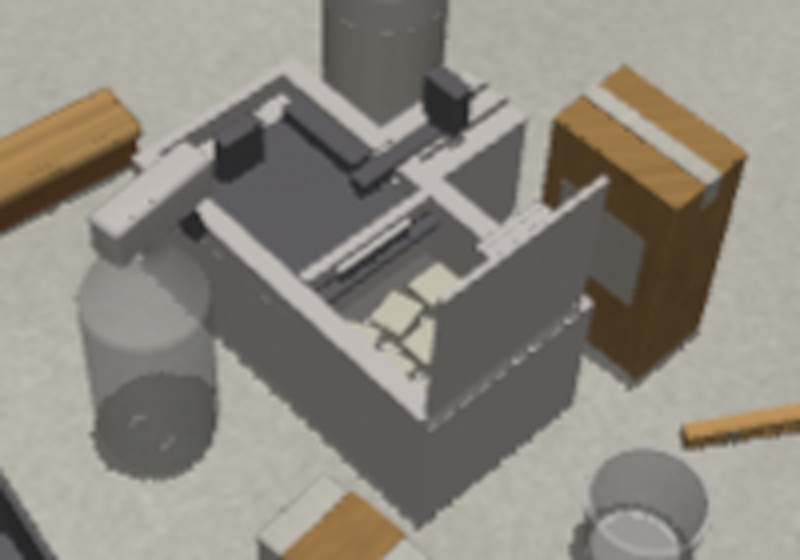

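The close-ups show the shutter partly forward and the lid upright: its top corners at crop (75,138) and (112,403) give about 1.6 rad. I'll refine the pose using the walls and the shelf.

Run:
```python
from h import *
o=np.array([180,150])
L=[(62,-125,96),(-62,-125,96),(-140,0,87),(-140,-52,87),(-62,118,96),(62,112,96)]
uv=np.array([(613,88),(652,338),(418,535),(525,522),(150,410),(122,155)])/5+o
f=lambda b:(proj("top",w(b,L))-uv).ravel()
r=least_squares(f,[.56,.05,.14],loss='soft_l1');b=r.x;print(b,np.degrees(b[2]));print(f(b).reshape(-1,2).round(1))
np.save("b.npy",b)
print("shutter crop pred", (proj("top",w(b,[(13,-106+d,118) for d in (0,9,18)]))-o)*5)
for k,p in dict(lock=(-95,-26,115),lockout=(-121,-26,115),shut=(13,-100+17,108),hinge=(0,118,99),rim=(0,10,100)).items():print(k,w(b,p).round(4))
```

```text
[0.5565739  0.04900163 0.15222099] 8.721620146086408
[[ 0.1 -1.4]
 [ 0.4 -0.1]
 [-0.2  0.9]
 [ 0.1  0.2]
 [-0.8  0.5]
 [ 0.2 -0.5]]
shutter crop pred [[594.3286382  182.64472788]
 [575.30456709 185.44065614]
 [556.26290274 188.23872344]]
lock [[0.4666 0.0089 0.115 ]]
lockout [[0.4409 0.005  0.115 ]]
shut [[ 0.582  -0.0311  0.108 ]]
hinge [[0.5387 0.1656 0.099 ]]
rim [[0.5551 0.0589 0.1   ]]
```

Call:
move_arm(
  targets=[
    {"dx":0.53,"dy":-1,"dz":0.6,"rz":0.1},
    {"dx":0.53,"dy":-1,"dz":0.6,"rz":0.1},
    {"dx":0.53,"dy":-1,"dz":0.6,"rz":0.1},
    {"dx":0.53,"dy":-1,"dz":0.6,"rz":0.1},
    {"dx":0.53,"dy":-1,"dz":0.6,"rz":0.1},
    {"dx":0.53,"dy":-1,"rz":0.1},
    {"dx":0.53,"dy":-1,"rz":0.1},
    {"dx":0.53,"dy":-1,"rz":0.05},
    {"dx":0.53,"dy":-1},
    {"dx":0.53,"dy":-1},
  ],
  claw=65,
  newtons=30,
)

```text
schema error: expected keys dx, dy, dz, rx, ry, rz
```

Call:
move_arm(
  targets=[
    {"dx":0.53,"dy":-1},
    {"dx":0.53,"dy":-1},
    {"dx":0.53,"dy":-1},
    {"dx":0.53,"dy":-1},
    {"dx":0.53,"dy":-1},
    {"dx":0.53,"dy":-1},
    {"dx":0.53,"dy":-1},
    {"dx":0.53,"dy":-1},
    {"dx":0.53,"dy":-1},
    {"dx":0.53,"dy":-1},
  ],
)

```text
schema error: expected keys dx, dy, dz, rx, ry, rz
```

Call:
move_arm(
  targets=[
    {"dx":0.53,"dy":-1},
    {"dx":0.53,"dy":-1},
    {"dx":0.53,"dy":-1},
    {"dx":0.53,"dy":-0.9},
    {"dz":-0.6},
    {"dz":-0.6},
    {"dz":-0.6},
    {"dz":-0.6},
    {"dz":-0.6},
    {},
  ],
)

```text
schema error: expected keys dx, dy, dz, rx, ry, rz
```

Run:
```python
from h import *
s=sensors.sense();m=cams.camera_model("wrist");im=cams.snapshot("wrist")
cv2.imwrite("pics/w1.png",im[:,:,::-1])
b=np.load("b.npy");print(s["t"],s["tcp_pos"],s["tool_rot"],s["force"],s["finger_gap"])
print(proj("wrist",w(b,[(x,y,130) for x in(-102,-88) for y in (-40,-12)]+[(-140,0,87),(-140,-52,87),(-62,-125,96)]),m).round())
```

```text
0.2 [0.14760266 0.60681318 0.20400521] [ 1.19117754e-01  9.92879898e-01 -6.52881081e-04 -2.06687310e-04] [-0.13273492 -0.08730714 -0.23943422] 1.0014415384085822
[[-69. 458.]
 [-56. 455.]
 [-62. 463.]
 [-50. 460.]
 [-42. 410.]
 [-63. 416.]
 [-65. 456.]]
```

View pics/w1.png

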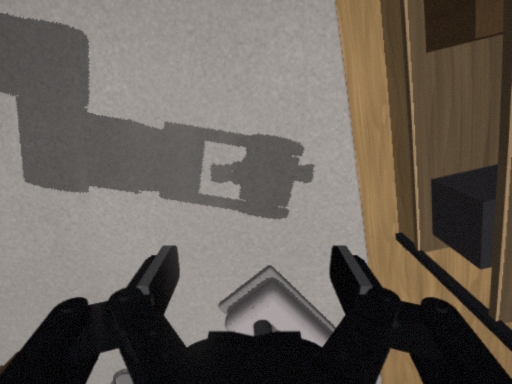

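The calls were refused because every key must be present, so the arm hasn't moved; this picture only shows the fingers over empty counter at the start pose.

Call:
move_arm(
  targets=[
    {"dx":0.53,"dy":-1,"dz":0.6,"rx":0,"ry":0,"rz":0.1},
    {"dx":0.53,"dy":-1,"dz":0.6,"rx":0,"ry":0,"rz":0.1},
    {"dx":0.53,"dy":-1,"dz":0.6,"rx":0,"ry":0,"rz":0.1},
    {"dx":0.53,"dy":-1,"dz":0.6,"rx":0,"ry":0,"rz":0.1},
    {"dx":0.53,"dy":-1,"dz":0.6,"rx":0,"ry":0,"rz":0.1},
    {"dx":0.53,"dy":-1,"dz":0,"rx":0,"ry":0,"rz":0.1},
    {"dx":0.53,"dy":-1,"dz":0,"rx":0,"ry":0,"rz":0.1},
    {"dx":0.53,"dy":-1,"dz":0,"rx":0,"ry":0,"rz":0.05},
    {"dx":0.53,"dy":-1,"dz":0,"rx":0,"ry":0,"rz":0},
    {"dx":0.53,"dy":-1,"dz":0,"rx":0,"ry":0,"rz":0},
  ],
  claw=65,
  newtons=30,
)

```text
t: 1.5
tcp_pos: [0.2806, 0.3564, 0.2797]
tool_rot: [-0.077, 0.997, 0.0, 0.0]
force: [0.1, -0.3, 0.1]
finger_gap: 0.651
gripper_force: 0.0
```

Call:
move_arm(
  targets=[
    {"dx":0.53,"dy":-1,"dz":0,"rx":0,"ry":0,"rz":0},
    {"dx":0.53,"dy":-1,"dz":0,"rx":0,"ry":0,"rz":0},
    {"dx":0.53,"dy":-1,"dz":0,"rx":0,"ry":0,"rz":0},
    {"dx":0.53,"dy":-1,"dz":0,"rx":0,"ry":0,"rz":0},
    {"dx":0.53,"dy":-1,"dz":0,"rx":0,"ry":0,"rz":0},
    {"dx":0.53,"dy":-1,"dz":0,"rx":0,"ry":0,"rz":0},
    {"dx":0.53,"dy":-1,"dz":0,"rx":0,"ry":0,"rz":0},
    {"dx":0.53,"dy":-1,"dz":0,"rx":0,"ry":0,"rz":0},
    {"dx":0.53,"dy":-1,"dz":0,"rx":0,"ry":0,"rz":0},
    {"dx":0.53,"dy":-1,"dz":0,"rx":0,"ry":0,"rz":0},
  ],
)

```text
t: 2.75
tcp_pos: [0.413, 0.1064, 0.2797]
tool_rot: [-0.077, 0.997, 0.0, 0.0]
force: [0.9, -0.3, 0.2]
finger_gap: 0.651
gripper_force: 0.0
```

Call:
move_arm(
  targets=[
    {"dx":0.53,"dy":-1,"dz":0,"rx":0,"ry":0,"rz":0},
    {"dx":0.53,"dy":-1,"dz":0,"rx":0,"ry":0,"rz":0},
    {"dx":0.53,"dy":-1,"dz":0,"rx":0,"ry":0,"rz":0},
    {"dx":0.53,"dy":-0.9,"dz":0,"rx":0,"ry":0,"rz":0},
    {"dx":0,"dy":0,"dz":-0.6,"rx":0,"ry":0,"rz":0},
    {"dx":0,"dy":0,"dz":-0.6,"rx":0,"ry":0,"rz":0},
    {"dx":0,"dy":0,"dz":-0.6,"rx":0,"ry":0,"rz":0},
    {"dx":0,"dy":0,"dz":-0.6,"rx":0,"ry":0,"rz":0},
    {"dx":0,"dy":0,"dz":-0.6,"rx":0,"ry":0,"rz":0},
    {"dx":0,"dy":0,"dz":0,"rx":0,"ry":0,"rz":0},
  ],
)

```text
t: 4.0
tcp_pos: [0.4648, 0.0099, 0.2038]
tool_rot: [-0.077, 0.997, 0.0, -0.001]
force: [0.2, -0.7, 0.4]
finger_gap: 0.648
gripper_force: 0.0
```

Run:
```python
from h import *
s=sensors.sense();m=cams.camera_model("wrist");im=cams.snapshot("wrist")
cv2.imwrite("pics/w2.png",im[:,:,::-1])
b=np.load("b.npy");print(s["t"],s["tcp_pos"],s["tool_rot"],s["force"],s["finger_gap"])
print(proj("wrist",w(b,[(x,y,130) for x in(-102,-88) for y in (-40,-12)]+[(-140,0,87),(-140,-52,87),(-62,-125,96)]),m).round())
```

```text
4.0 [0.4648351  0.0099294  0.20375708] [-7.68407240e-02  9.97042351e-01  4.16838729e-04 -1.37117734e-03] [ 0.19461194 -0.74864047  0.39170084] 0.648108736434742
[[239. 189.]
 [268. 189.]
 [239. 203.]
 [267. 203.]
 [278. 143.]
 [229. 143.]
 [166. 213.]]
```

View pics/w2.png

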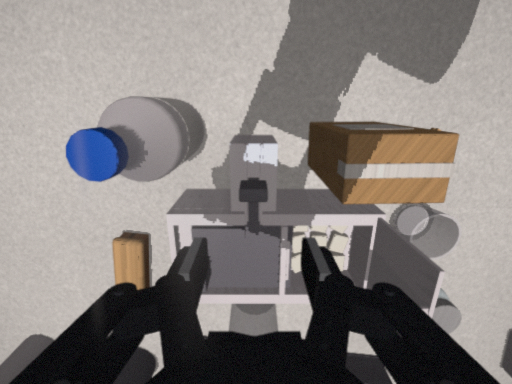

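Thumb block seen at (240–267, 180–200), and the prediction agrees within a few mm. It is centred between the fingers, so I'll descend and grip.

Call:
move_arm(
  targets=[
    {"dx":0,"dy":0,"dz":-0.5,"rx":0,"ry":0,"rz":0},
    {"dx":0,"dy":0,"dz":-0.5,"rx":0,"ry":0,"rz":0},
    {"dx":0,"dy":0,"dz":-0.5,"rx":0,"ry":0,"rz":0},
    {"dx":0,"dy":0,"dz":-0.5,"rx":0,"ry":0,"rz":0},
    {"dx":0,"dy":0,"dz":-0.5,"rx":0,"ry":0,"rz":0},
    {"dx":0,"dy":0,"dz":-0.5,"rx":0,"ry":0,"rz":0},
    {"dx":0,"dy":0,"dz":-0.5,"rx":0,"ry":0,"rz":0},
    {"dx":0,"dy":0,"dz":-0.5,"rx":0,"ry":0,"rz":0},
    {"dx":0,"dy":0,"dz":0,"rx":0,"ry":0,"rz":0},
    {"dx":0,"dy":0,"dz":0,"rx":0,"ry":0,"rz":0},
  ],
)

```text
t: 5.3
tcp_pos: [0.466, 0.0097, 0.1047]
tool_rot: [-0.077, 0.997, -0.0, 0.0]
force: [-0.5, -0.4, 0.1]
finger_gap: 0.648
gripper_force: 0.0
```

Call:
move_arm(
  targets=[
    {"dx":0,"dy":0,"dz":0,"rx":0,"ry":0,"rz":0},
    {"dx":0,"dy":0,"dz":0,"rx":0,"ry":0,"rz":0},
    {"dx":0,"dy":0,"dz":0,"rx":0,"ry":0,"rz":0},
    {"dx":0,"dy":0,"dz":0,"rx":0,"ry":0,"rz":0},
    {"dx":0,"dy":0,"dz":0,"rx":0,"ry":0,"rz":0},
    {"dx":0,"dy":0,"dz":0,"rx":0,"ry":0,"rz":0},
    {"dx":0,"dy":0,"dz":0,"rx":0,"ry":0,"rz":0},
    {"dx":0,"dy":0,"dz":0,"rx":0,"ry":0,"rz":0},
    {"dx":0,"dy":0,"dz":0,"rx":0,"ry":0,"rz":0},
    {"dx":0,"dy":0,"dz":0,"rx":0,"ry":0,"rz":0},
  ],
  claw=0,
  newtons=30,
)

```text
t: 6.55
tcp_pos: [0.4658, 0.0098, 0.1046]
tool_rot: [-0.077, 0.997, 0.0, 0.0]
force: [-0.2, -0.1, -0.5]
finger_gap: 0.004
gripper_force: 0.0
```

Missed: the fingers shut on nothing. I'll look before going on.

Run:
```python
from h import *
s=sensors.sense();m=cams.camera_model("wrist")
a=cams.snapshot("wrist");t=cams.snapshot("top");c=cams.snapshot("scene")
b=np.load("b.npy");P=np.vstack([s["tcp_pos"],w(b,(-95,-26,130)),w(b,(-121,-26,130))])
print(proj("wrist",P,m).round(),(proj("top",P)-[180,150]).round(1)*3,(proj("scene",P)-[170,120])*3)
k=lambda i:cv2.resize(i,(400,360),interpolation=cv2.INTER_CUBIC)
out=np.hstack([k(a),k(c[120:260,190:345])])
cv2.imwrite("pics/m1.png",out[:,:,::-1])
```

```text
[[255. 228.]
 [253. 247.]
 [253. 208.]] [[273.9 263.7]
 [275.7 262.8]
 [280.8 296.7]] [[333.15401815 140.15485078]
 [333.49637444 117.46451813]
 [357.41029013 101.45851636]]
```

View pics/m1.png

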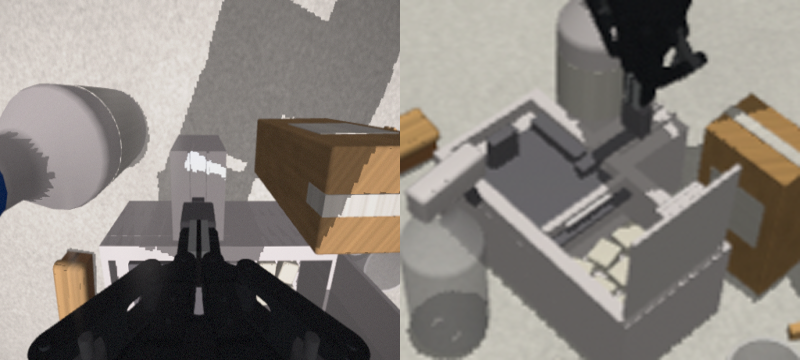

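Call:
move_arm(
  targets=[
    {"dx":0,"dy":0,"dz":0.5,"rx":0,"ry":0,"rz":0},
    {"dx":0,"dy":0,"dz":0.5,"rx":0,"ry":0,"rz":0},
    {"dx":0,"dy":0,"dz":0.5,"rx":0,"ry":0,"rz":0},
    {"dx":0,"dy":0,"dz":0.5,"rx":0,"ry":0,"rz":0},
    {"dx":0,"dy":0,"dz":0.5,"rx":0,"ry":0,"rz":0},
    {"dx":0,"dy":0,"dz":0.5,"rx":0,"ry":0,"rz":0},
    {"dx":0,"dy":0,"dz":0.5,"rx":0,"ry":0,"rz":0},
    {"dx":0,"dy":0,"dz":0.5,"rx":0,"ry":0,"rz":0},
    {"dx":0,"dy":0,"dz":0,"rx":0,"ry":0,"rz":0},
    {"dx":0,"dy":0,"dz":0,"rx":0,"ry":0,"rz":0},
  ],
  claw=65,
)

```text
t: 7.95
tcp_pos: [0.4655, 0.0098, 0.2044]
tool_rot: [-0.077, 0.997, 0.0, -0.0]
force: [0.4, 0.7, -0.0]
finger_gap: 0.65
gripper_force: 0.0
```

Run:
```python
from h import *
s=sensors.sense();m=cams.camera_model("wrist");im=cams.snapshot("wrist")
print(s["tcp_pos"],s["finger_gap"],s["force"])
b=np.load("b.npy")
old=cv2.imread("pics/w2.png")[:,:,::-1]
A,B=[cv2.resize(i[110:260,170:345],(390,334),interpolation=cv2.INTER_CUBIC) for i in(old,im)]
cv2.imwrite("pics/m2.png",np.hstack([A,B])[:,:,::-1])
for x in(-95,-121):
  print(x,proj("wrist",w(b,[(x+i,-26+j,k) for k in(130,96) for i in(-7,7) for j in(-14,14)]),m).round(0).tolist())
```

```text
[0.4655089  0.00979888 0.20441259] 0.6498850767148466 [ 0.40598177  0.742296   -0.01355647]
-95 [[239.0, 188.0], [268.0, 188.0], [239.0, 202.0], [268.0, 202.0], [241.0, 179.0], [266.0, 179.0], [241.0, 191.0], [266.0, 191.0]]
-121 [[239.0, 162.0], [269.0, 162.0], [239.0, 176.0], [268.0, 176.0], [240.0, 155.0], [267.0, 155.0], [241.0, 168.0], [267.0, 168.0]]
```

View pics/m2.png

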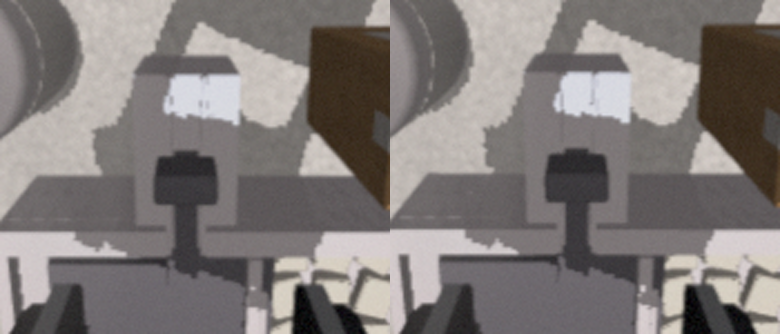

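Run:
```python
from h import *
s=sensors.sense();m=cams.camera_model("wrist");E=np.array(m["extrinsics"])
print(m["fx"],m["cx"],m["cy"],"cam",(-E[:3,:3].T@E[:3,3]).round(4),"R",E[:3,:3].round(3).tolist())
b=np.load("b.npy");t=s["tcp_pos"];R=__import__("scipy.spatial.transform",fromlist=["Rotation"]).Rotation.from_quat(s["tool_rot"]).as_matrix()
for z in (.03,0,-.01,-.02,-.03,-.045): # along tool z
  print(z,proj("wrist",[t+R@[0,y,z] for y in(-.0275,0,.0275)],m).round(0).tolist())
im=cv2.imread("pics/m1.png");
print(sensors.sense()["q"])
mm=dict(m);E2=E.copy();E2[:3,3]=E[:3,3]+E[:3,:3]@np.array([0,0,.0998]);mm["extrinsics"]=E2
f=np.array([400/512,360/384])
print("m1 block",(proj("wrist",w(b,[(-95+i,-26+j,k) for k in(130,96) for i in(-7,7) for j in(-14,14)]),mm)*f).round(0).tolist())
print("m1 tcp",(proj("wrist",[t+R@[0,0,z]-[0,0,.0998] for z in(.02,0,-.02,-.04)],mm)*f).round().tolist())
cv2.imwrite("pics/m3.png",cv2.resize(im[170:270,130:270],(700,500),interpolation=cv2.INTER_CUBIC))
```

```text
265.81369595047636 254.05344673093893 193.71821319946076 cam [ 0.3831 -0.0034  0.3741] R [[-0.154, 0.988, -0.0], [0.936, 0.146, 0.321], [0.318, 0.049, -0.947]]
0.03 [[221.0, 212.0], [255.0, 212.0], [289.0, 212.0]]
0 [[216.0, 228.0], [255.0, 228.0], [294.0, 228.0]]
-0.01 [[214.0, 235.0], [255.0, 235.0], [296.0, 235.0]]
-0.02 [[212.0, 242.0], [255.0, 242.0], [298.0, 242.0]]
-0.03 [[209.0, 250.0], [255.0, 250.0], [301.0, 250.0]]
-0.045 [[205.0, 265.0], [255.0, 265.0], [305.0, 265.0]]
[-2.19662275e-01  3.14989890e-01  1.81918272e+00 -4.04897236e-05
  1.00851866e+00 -1.94434328e+00]
m1 block [[180.0, 223.0], [216.0, 223.0], [180.0, 242.0], [215.0, 242.0], [183.0, 202.0], [213.0, 202.0], [183.0, 218.0], [212.0, 218.0]]
m1 tcp [[199.0, 203.0], [199.0, 214.0], [199.0, 227.0], [199.0, 243.0]]
```

View pics/m3.png

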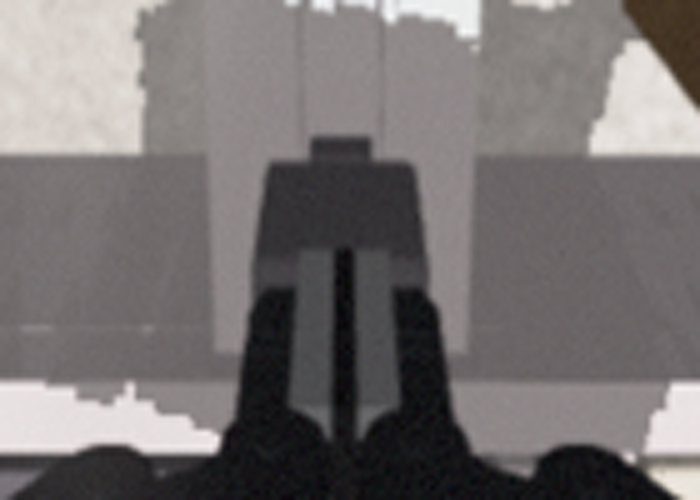

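Evidence so far: the block hasn't moved and is where I predicted. The pads are drawn over its top face, so the real tips sit about 25 mm behind the reported TCP. I'll go lower and watch the force.

Call:
move_arm(
  targets=[
    {"dx":0,"dy":0,"dz":-0.6,"rx":0,"ry":0,"rz":0},
    {"dx":0,"dy":0,"dz":-0.6,"rx":0,"ry":0,"rz":0},
    {"dx":0,"dy":0,"dz":-0.6,"rx":0,"ry":0,"rz":0},
    {"dx":0,"dy":0,"dz":-0.6,"rx":0,"ry":0,"rz":0},
    {"dx":0,"dy":0,"dz":-0.6,"rx":0,"ry":0,"rz":0},
    {"dx":0,"dy":0,"dz":-0.6,"rx":0,"ry":0,"rz":0},
    {"dx":0,"dy":0,"dz":-0.4,"rx":0,"ry":0,"rz":0},
    {"dx":0,"dy":0,"dz":-0.3,"rx":0,"ry":0,"rz":0},
    {"dx":0,"dy":0,"dz":-0.2,"rx":0,"ry":0,"rz":0},
    {"dx":0,"dy":0,"dz":-0.1,"rx":0,"ry":0,"rz":0},
  ],
)

```text
t: 9.25
tcp_pos: [0.4659, 0.0097, 0.0895]
tool_rot: [-0.077, 0.997, -0.0, 0.0]
force: [-0.9, -0.1, 0.6]
finger_gap: 0.647
gripper_force: 0.0
```

Call:
move_arm(
  targets=[
    {"dx":0,"dy":0,"dz":0,"rx":0,"ry":0,"rz":0},
    {"dx":0,"dy":0,"dz":0,"rx":0,"ry":0,"rz":0},
    {"dx":0,"dy":0,"dz":0,"rx":0,"ry":0,"rz":0},
    {"dx":0,"dy":0,"dz":0,"rx":0,"ry":0,"rz":0},
    {"dx":0,"dy":0,"dz":0,"rx":0,"ry":0,"rz":0},
    {"dx":0,"dy":0,"dz":0,"rx":0,"ry":0,"rz":0},
    {"dx":0,"dy":0,"dz":0,"rx":0,"ry":0,"rz":0},
    {"dx":0,"dy":0,"dz":0,"rx":0,"ry":0,"rz":0},
    {"dx":0,"dy":0,"dz":0,"rx":0,"ry":0,"rz":0},
    {"dx":0,"dy":0,"dz":0,"rx":0,"ry":0,"rz":0},
  ],
  claw=0,
  newtons=30,
)

```text
t: 10.5
tcp_pos: [0.4662, 0.0094, 0.09]
tool_rot: [-0.077, 0.997, -0.0, 0.0]
force: [-0.5, -4.9, 6.3]
finger_gap: 0.315
gripper_force: 33.4
```

Gripped: opening 0.315 is about 27 mm. The real tips are about 25 mm above the reported TCP height, and I'll use that from here on. Drawing the bolt along box −x.

Call:
move_arm(
  targets=[
    {"dx":-0.18,"dy":-0.028,"dz":0,"rx":0,"ry":0,"rz":0},
    {"dx":-0.18,"dy":-0.028,"dz":0,"rx":0,"ry":0,"rz":0},
    {"dx":-0.18,"dy":-0.028,"dz":0,"rx":0,"ry":0,"rz":0},
    {"dx":-0.18,"dy":-0.028,"dz":0,"rx":0,"ry":0,"rz":0},
    {"dx":-0.18,"dy":-0.028,"dz":0,"rx":0,"ry":0,"rz":0},
    {"dx":-0.18,"dy":-0.028,"dz":0,"rx":0,"ry":0,"rz":0},
    {"dx":0,"dy":0,"dz":0,"rx":0,"ry":0,"rz":0},
    {"dx":0,"dy":0,"dz":0,"rx":0,"ry":0,"rz":0},
    {"dx":0,"dy":0,"dz":0,"rx":0,"ry":0,"rz":0},
    {"dx":0,"dy":0,"dz":0,"rx":0,"ry":0,"rz":0},
  ],
)

```text
t: 11.75
tcp_pos: [0.4407, 0.0054, 0.0899]
tool_rot: [-0.077, 0.997, -0.0, 0.002]
force: [5.2, -1.4, 2.3]
finger_gap: 0.317
gripper_force: 33.1
```

Call:
move_arm(
  targets=[
    {"dx":0,"dy":0,"dz":0,"rx":0,"ry":0,"rz":0},
    {"dx":0,"dy":0,"dz":0,"rx":0,"ry":0,"rz":0},
    {"dx":0,"dy":0,"dz":0,"rx":0,"ry":0,"rz":0},
    {"dx":0,"dy":0,"dz":0.7,"rx":0,"ry":0,"rz":0},
    {"dx":0,"dy":0,"dz":0.7,"rx":0,"ry":0,"rz":0},
    {"dx":0,"dy":0,"dz":0.7,"rx":0,"ry":0,"rz":0},
    {"dx":0.95,"dy":-0.27,"dz":0,"rx":0,"ry":0,"rz":0},
    {"dx":0.95,"dy":-0.27,"dz":0,"rx":0,"ry":0,"rz":0},
    {"dx":0.95,"dy":-0.27,"dz":0,"rx":0,"ry":0,"rz":0},
    {"dx":0.95,"dy":-0.27,"dz":0,"rx":0,"ry":0,"rz":0},
  ],
  claw=65,
)

```text
t: 13.0
tcp_pos: [0.5336, -0.0213, 0.1417]
tool_rot: [-0.077, 0.997, 0.0, -0.001]
force: [-0.3, -0.4, -0.4]
finger_gap: 0.649
gripper_force: 0.0
```

Call:
move_arm(
  targets=[
    {"dx":0.95,"dy":-0.27,"dz":0,"rx":0,"ry":0,"rz":0},
    {"dx":0.95,"dy":-0.27,"dz":0,"rx":0,"ry":0,"rz":0},
    {"dx":0,"dy":0,"dz":0,"rx":0,"ry":0,"rz":0},
    {"dx":0,"dy":0,"dz":0,"rx":0,"ry":0,"rz":0},
    {"dx":0,"dy":0,"dz":0,"rx":0,"ry":0,"rz":0},
    {"dx":0,"dy":0,"dz":0,"rx":0,"ry":0,"rz":0},
    {"dx":0,"dy":0,"dz":0,"rx":0,"ry":0,"rz":0},
    {"dx":0,"dy":0,"dz":0,"rx":0,"ry":0,"rz":0},
    {"dx":0,"dy":0,"dz":0,"rx":0,"ry":0,"rz":0},
    {"dx":0,"dy":0,"dz":0,"rx":0,"ry":0,"rz":0},
  ],
)

```text
t: 14.25
tcp_pos: [0.5813, -0.0349, 0.1421]
tool_rot: [-0.077, 0.997, 0.0, -0.0]
force: [-0.3, -0.2, -0.5]
finger_gap: 0.65
gripper_force: 0.0
```

Run:
```python
from h import *
s=sensors.sense();m=cams.camera_model("wrist");im=cams.snapshot("wrist")
print(s["tcp_pos"],s["finger_gap"],s["force"])
b=np.load("b.npy");u0=proj("wrist",w(b,(13,-87,118)),m)[0];print("pred",u0)
for d in(0,9,18): print(d,proj("wrist",w(b,[(13+i,-100+d+j,118) for i in(-15,15) for j in(-6,6)]),m).round(0).tolist())
g=im.mean(2).astype(int)
# lock block check
print("lock out pred",proj("wrist",w(b,(-121,-26,130)),m).round(),"in",proj("wrist",w(b,(-95,-26,130)),m).round())
r,c=u0.astype(int)[::-1]
x0,y0=c-70,r-60
cv2.imwrite("pics/w3.png",np.hstack([cv2.resize(im,(430,322)),cv2.resize(im[y0:y0+115,x0:x0+130],(364,322),interpolation=cv2.INTER_CUBIC)])[:,:,::-1]);print(x0,y0)
```

```text
[ 0.58130207 -0.03493545  0.14210724] 0.6504678244024137 [-0.29032811 -0.22365123 -0.54296296]
pred [254.38054867 216.0830258 ]
0 [[230.0, 198.0], [245.0, 198.0], [231.0, 233.0], [246.0, 233.0]]
9 [[242.0, 198.0], [257.0, 198.0], [242.0, 233.0], [257.0, 233.0]]
18 [[253.0, 198.0], [269.0, 198.0], [253.0, 233.0], [268.0, 233.0]]
lock out pred [[357.  17.]] in [[352.  65.]]
184 156
```

View pics/w3.png

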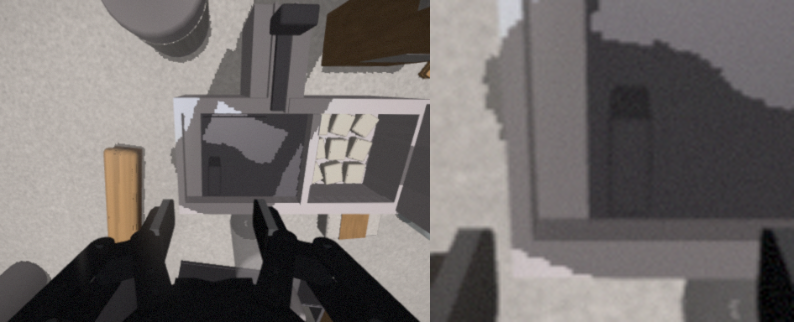

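The grip is at columns 248–263 (travel about 14 mm) and centred between the fingers. The lock block at about row 20 matches the drawn-out prediction of 17. Descend and pinch.

Call:
move_arm(
  targets=[
    {"dx":0,"dy":0,"dz":-0.5,"rx":0,"ry":0,"rz":0},
    {"dx":0,"dy":0,"dz":-0.5,"rx":0,"ry":0,"rz":0},
    {"dx":0,"dy":0,"dz":-0.5,"rx":0,"ry":0,"rz":0},
    {"dx":0,"dy":0,"dz":-0.5,"rx":0,"ry":0,"rz":0},
    {"dx":0,"dy":0,"dz":-0.5,"rx":0,"ry":0,"rz":0},
    {"dx":0,"dy":0,"dz":0,"rx":0,"ry":0,"rz":0},
    {"dx":0,"dy":0,"dz":0,"rx":0,"ry":0,"rz":0},
    {"dx":0,"dy":0,"dz":0,"rx":0,"ry":0,"rz":0},
    {"dx":0,"dy":0,"dz":0,"rx":0,"ry":0,"rz":0},
    {"dx":0,"dy":0,"dz":0,"rx":0,"ry":0,"rz":0},
  ],
)

```text
t: 15.55
tcp_pos: [0.5815, -0.035, 0.0799]
tool_rot: [-0.077, 0.997, -0.0, 0.0]
force: [0.0, 0.4, 0.3]
finger_gap: 0.652
gripper_force: 0.0
```

Call:
move_arm(
  targets=[
    {"dx":0,"dy":0,"dz":0,"rx":0,"ry":0,"rz":0},
    {"dx":0,"dy":0,"dz":0,"rx":0,"ry":0,"rz":0},
    {"dx":0,"dy":0,"dz":0,"rx":0,"ry":0,"rz":0},
    {"dx":0,"dy":0,"dz":0,"rx":0,"ry":0,"rz":0},
    {"dx":0,"dy":0,"dz":0,"rx":0,"ry":0,"rz":0},
    {"dx":0,"dy":0,"dz":0,"rx":0,"ry":0,"rz":0},
    {"dx":0,"dy":0,"dz":0,"rx":0,"ry":0,"rz":0},
    {"dx":0,"dy":0,"dz":0,"rx":0,"ry":0,"rz":0},
    {"dx":0,"dy":0,"dz":0,"rx":0,"ry":0,"rz":0},
    {"dx":0,"dy":0,"dz":0,"rx":0,"ry":0,"rz":0},
  ],
  claw=0,
  newtons=30,
)

```text
t: 16.8
tcp_pos: [0.5813, -0.0349, 0.0797]
tool_rot: [-0.077, 0.997, -0.0, 0.0]
force: [-0.5, 0.7, 3.3]
finger_gap: 0.127
gripper_force: 32.2
```

Call:
move_arm(
  targets=[
    {"dx":-0.06,"dy":0.39,"dz":0,"rx":0,"ry":0,"rz":0},
    {"dx":-0.06,"dy":0.39,"dz":0,"rx":0,"ry":0,"rz":0},
    {"dx":-0.06,"dy":0.39,"dz":0,"rx":0,"ry":0,"rz":0},
    {"dx":-0.06,"dy":0.39,"dz":0,"rx":0,"ry":0,"rz":0},
    {"dx":-0.06,"dy":0.39,"dz":0,"rx":0,"ry":0,"rz":0},
    {"dx":-0.06,"dy":0.39,"dz":0,"rx":0,"ry":0,"rz":0},
    {"dx":-0.06,"dy":0.39,"dz":0,"rx":0,"ry":0,"rz":0},
    {"dx":-0.06,"dy":0.36,"dz":0,"rx":0,"ry":0,"rz":0},
    {"dx":0,"dy":0,"dz":0,"rx":0,"ry":0,"rz":0},
    {"dx":0,"dy":0,"dz":0,"rx":0,"ry":0,"rz":0},
  ],
)

```text
t: 18.05
tcp_pos: [0.5693, 0.0431, 0.0796]
tool_rot: [-0.077, 0.997, 0.001, 0.0]
force: [-0.5, 0.1, 4.4]
finger_gap: 0.131
gripper_force: 32.4
```

Call:
move_arm(
  targets=[
    {"dx":-0.012,"dy":0.08,"dz":0,"rx":0,"ry":0,"rz":0},
    {"dx":-0.012,"dy":0.08,"dz":0,"rx":0,"ry":0,"rz":0},
    {"dx":0,"dy":0,"dz":0,"rx":0,"ry":0,"rz":0},
    {"dx":0,"dy":0,"dz":0,"rx":0,"ry":0,"rz":0},
    {"dx":0,"dy":0,"dz":0,"rx":0,"ry":0,"rz":0},
    {"dx":0,"dy":0,"dz":0,"rx":0,"ry":0,"rz":0},
    {"dx":0,"dy":0,"dz":0,"rx":0,"ry":0,"rz":0},
    {"dx":0,"dy":0,"dz":0,"rx":0,"ry":0,"rz":0},
    {"dx":0,"dy":0,"dz":0,"rx":0,"ry":0,"rz":0},
    {"dx":0,"dy":0,"dz":0,"rx":0,"ry":0,"rz":0},
  ],
)

```text
t: 19.3
tcp_pos: [0.5694, 0.0433, 0.0798]
tool_rot: [-0.077, 0.997, -0.002, 0.0]
force: [-0.4, -9.1, 4.7]
finger_gap: 0.132
gripper_force: 32.3
```

Shutter is against its stop: 4 mm commanded moved it only 0.2 mm, at −9 N. Release and return to the lock block.

Call:
move_arm(
  targets=[
    {"dx":0,"dy":0,"dz":0,"rx":0,"ry":0,"rz":0},
    {"dx":0,"dy":0,"dz":0,"rx":0,"ry":0,"rz":0},
    {"dx":0,"dy":0,"dz":0,"rx":0,"ry":0,"rz":0},
    {"dx":0,"dy":0,"dz":0.7,"rx":0,"ry":0,"rz":0},
    {"dx":0,"dy":0,"dz":0.7,"rx":0,"ry":0,"rz":0},
    {"dx":0,"dy":0,"dz":0.7,"rx":0,"ry":0,"rz":0},
    {"dx":-0.85,"dy":-0.27,"dz":0,"rx":0,"ry":0,"rz":0},
    {"dx":-0.85,"dy":-0.27,"dz":0,"rx":0,"ry":0,"rz":0},
    {"dx":-0.85,"dy":-0.27,"dz":0,"rx":0,"ry":0,"rz":0},
    {"dx":-0.85,"dy":-0.27,"dz":0,"rx":0,"ry":0,"rz":0},
  ],
  claw=65,
)

```text
t: 20.55
tcp_pos: [0.4829, 0.0195, 0.1321]
tool_rot: [-0.077, 0.997, 0.0, -0.0]
force: [-0.7, 0.1, 0.5]
finger_gap: 0.649
gripper_force: 0.0
```

Call:
move_arm(
  targets=[
    {"dx":-0.85,"dy":-0.28,"dz":0,"rx":0,"ry":0,"rz":0},
    {"dx":-0.86,"dy":-0.28,"dz":0,"rx":0,"ry":0,"rz":0},
    {"dx":0,"dy":0,"dz":0,"rx":0,"ry":0,"rz":0},
    {"dx":0,"dy":0,"dz":-0.4,"rx":0,"ry":0,"rz":0},
    {"dx":0,"dy":0,"dz":-0.4,"rx":0,"ry":0,"rz":0},
    {"dx":0,"dy":0,"dz":-0.4,"rx":0,"ry":0,"rz":0},
    {"dx":0,"dy":0,"dz":-0.4,"rx":0,"ry":0,"rz":0},
    {"dx":0,"dy":0,"dz":-0.1,"rx":0,"ry":0,"rz":0},
    {"dx":0,"dy":0,"dz":0,"rx":0,"ry":0,"rz":0},
    {"dx":0,"dy":0,"dz":0,"rx":0,"ry":0,"rz":0},
  ],
)

```text
t: 21.8
tcp_pos: [0.4412, 0.0052, 0.0898]
tool_rot: [-0.077, 0.997, -0.0, 0.0]
force: [0.1, -0.3, -1.0]
finger_gap: 0.646
gripper_force: 0.0
```

Call:
move_arm(
  targets=[
    {"dx":0,"dy":0,"dz":0,"rx":0,"ry":0,"rz":0},
    {"dx":0,"dy":0,"dz":0,"rx":0,"ry":0,"rz":0},
    {"dx":0,"dy":0,"dz":0,"rx":0,"ry":0,"rz":0},
    {"dx":0,"dy":0,"dz":0,"rx":0,"ry":0,"rz":0},
    {"dx":0,"dy":0,"dz":0,"rx":0,"ry":0,"rz":0},
    {"dx":0,"dy":0,"dz":0,"rx":0,"ry":0,"rz":0},
    {"dx":0,"dy":0,"dz":0,"rx":0,"ry":0,"rz":0},
    {"dx":0,"dy":0,"dz":0,"rx":0,"ry":0,"rz":0},
    {"dx":0,"dy":0,"dz":0,"rx":0,"ry":0,"rz":0},
    {"dx":0,"dy":0,"dz":0,"rx":0,"ry":0,"rz":0},
  ],
  claw=0,
  newtons=30,
)

```text
t: 23.05
tcp_pos: [0.4411, 0.0052, 0.0899]
tool_rot: [-0.077, 0.997, -0.0, 0.0]
force: [-0.9, 0.3, 6.9]
finger_gap: 0.317
gripper_force: 33.5
```

Gripped again. Push 28 mm along box +x.

Call:
move_arm(
  targets=[
    {"dx":0.18,"dy":0.028,"dz":0,"rx":0,"ry":0,"rz":0},
    {"dx":0.18,"dy":0.028,"dz":0,"rx":0,"ry":0,"rz":0},
    {"dx":0.18,"dy":0.028,"dz":0,"rx":0,"ry":0,"rz":0},
    {"dx":0.18,"dy":0.028,"dz":0,"rx":0,"ry":0,"rz":0},
    {"dx":0.18,"dy":0.028,"dz":0,"rx":0,"ry":0,"rz":0},
    {"dx":0.18,"dy":0.028,"dz":0,"rx":0,"ry":0,"rz":0},
    {"dx":0.08,"dy":0.01,"dz":0,"rx":0,"ry":0,"rz":0},
    {"dx":0,"dy":0,"dz":0,"rx":0,"ry":0,"rz":0},
    {"dx":0,"dy":0,"dz":0,"rx":0,"ry":0,"rz":0},
    {"dx":0,"dy":0,"dz":0,"rx":0,"ry":0,"rz":0},
  ],
)

```text
t: 24.3
tcp_pos: [0.4667, 0.0093, 0.09]
tool_rot: [-0.078, 0.997, -0.0, -0.003]
force: [-7.3, -4.5, 11.1]
finger_gap: 0.317
gripper_force: 34.1
```

Bolt is at its stop: 26 mm of travel, −7 N. Next, release, raise above the lid and go to its outer side. I'll work out the lid arc meanwhile.

Call:
move_arm(
  targets=[
    {"dx":0,"dy":0,"dz":0,"rx":0,"ry":0,"rz":0},
    {"dx":0,"dy":0,"dz":0,"rx":0,"ry":0,"rz":0},
    {"dx":0,"dy":0,"dz":0,"rx":0,"ry":0,"rz":0},
    {"dx":0,"dy":0,"dz":1,"rx":0,"ry":0,"rz":0},
    {"dx":0,"dy":0,"dz":1,"rx":0,"ry":0,"rz":0},
    {"dx":0,"dy":0,"dz":1,"rx":0,"ry":0,"rz":0},
    {"dx":0,"dy":0,"dz":1,"rx":0,"ry":0,"rz":0},
    {"dx":0,"dy":0,"dz":1,"rx":0,"ry":0,"rz":0},
    {"dx":0.28,"dy":0.92,"dz":0,"rx":0,"ry":0,"rz":0},
    {"dx":0.28,"dy":0.92,"dz":0,"rx":0,"ry":0,"rz":0},
  ],
  claw=65,
)

```text
t: 25.55
tcp_pos: [0.4843, 0.0562, 0.2149]
tool_rot: [-0.076, 0.997, -0.0, 0.0]
force: [0.5, 0.3, -0.1]
finger_gap: 0.651
gripper_force: 0.0
```

Call:
move_arm(
  targets=[
    {"dx":0.28,"dy":0.92,"dz":0,"rx":0,"ry":0,"rz":0},
    {"dx":0.28,"dy":0.92,"dz":0,"rx":0,"ry":0,"rz":0},
    {"dx":0.28,"dy":0.92,"dz":0,"rx":0,"ry":0,"rz":0},
    {"dx":0.28,"dy":0.92,"dz":0,"rx":0,"ry":0,"rz":0},
    {"dx":0.28,"dy":0.92,"dz":0,"rx":0,"ry":0,"rz":0},
    {"dx":0.28,"dy":0.92,"dz":0,"rx":0,"ry":0,"rz":0},
    {"dx":0.28,"dy":0.88,"dz":0,"rx":0,"ry":0,"rz":0},
    {"dx":0,"dy":0,"dz":0,"rx":0,"ry":0,"rz":0},
    {"dx":0,"dy":0,"dz":0,"rx":0,"ry":0,"rz":0},
    {"dx":0,"dy":0,"dz":0,"rx":0,"ry":0,"rz":0},
  ],
  claw=0,
)

```text
t: 26.8
tcp_pos: [0.5327, 0.2151, 0.2145]
tool_rot: [-0.077, 0.997, -0.0, -0.0]
force: [-0.6, -0.5, -0.2]
finger_gap: -0.002
gripper_force: 0.0
```

Run:
```python
from h import *
b=np.load("b.npy");s=sensors.sense();print(s["t"],s["tcp_pos"],s["force"],s["finger_gap"])
m=cams.camera_model("top")
# lock/shutter check numerically in the top view: dark block pixels near the predicted places
g=cams.snapshot("top").mean(2)
for k,p in dict(lock_in=(-95,-26,130),lock_out=(-121,-26,130),shut_home=(13,-8,118),shut_open=(13,-86,118)).items():
    u=proj("top",w(b,p))[0].round().astype(int);print(k,u,g[u[1]-1:u[1]+2,u[0]-1:u[0]+2].mean().round())
prev=s["tcp_pos"]*1000
P=[(118+14+25,175-25)]
for a in np.r_[np.linspace(1.57,0.1,18)]:
    r=78+12*(1.57-a)/1.57
    P.append((118-r*np.cos(a)+2*np.sin(a)+14,99+r*np.sin(a)+2*np.cos(a)-25))
for i,(y,z) in enumerate(P):
    q=w(b,(0,y,z))[0]*1000;d=(q-prev)/25;prev=q;print(i,round(y),round(z),d.round(2),)
```

```text
26.8 [0.53269181 0.21505637 0.2145457 ] [-0.62081391 -0.5008555  -0.23670091] -0.002314757340384239
lock_in [272 238] 136.0
lock_out [274 249] 202.0
shut_home [257 193] 131.0
shut_open [290 188] 204.0
0 157 150 [ 0.   -0.43 -2.58]
1 134 152 [ 0.14 -0.91  0.08]
2 127 153 [ 0.04 -0.27  0.02]
3 120 152 [ 0.04 -0.27 -0.  ]
4 113 152 [ 0.04 -0.27 -0.03]
5 106 151 [ 0.04 -0.27 -0.05]
6 100 149 [ 0.04 -0.27 -0.08]
7 93 146 [ 0.04 -0.26 -0.1 ]
8 87 143 [ 0.04 -0.26 -0.12]
9 80 139 [ 0.04 -0.25 -0.15]
10 74 135 [ 0.04 -0.23 -0.17]
11 69 130 [ 0.03 -0.22 -0.19]
12 64 125 [ 0.03 -0.2  -0.21]
13 59 119 [ 0.03 -0.19 -0.23]
14 55 113 [ 0.03 -0.17 -0.25]
15 51 107 [ 0.02 -0.15 -0.26]
16 48 100 [ 0.02 -0.12 -0.28]
17 45 92 [ 0.02 -0.1  -0.29]
18 43 85 [ 0.01 -0.08 -0.3 ]
```

Lock-in and shutter-home spots are dark and the opposite spots bright, as wanted. Now the lid arc.

Call:
move_arm(
  targets=[
    {"dx":0,"dy":0,"dz":-0.9,"rx":0,"ry":0,"rz":0},
    {"dx":0,"dy":0,"dz":-0.9,"rx":0,"ry":0,"rz":0},
    {"dx":0,"dy":-0.2,"dz":-0.8,"rx":0,"ry":0,"rz":0},
    {"dx":0.05,"dy":-0.4,"dz":0,"rx":0,"ry":0,"rz":0},
    {"dx":0.05,"dy":-0.4,"dz":0.05,"rx":0,"ry":0,"rz":0},
    {"dx":0.05,"dy":-0.35,"dz":0.05,"rx":0,"ry":0,"rz":0},
    {"dx":0.04,"dy":-0.27,"dz":0,"rx":0,"ry":0,"rz":0},
    {"dx":0.04,"dy":-0.27,"dz":0,"rx":0,"ry":0,"rz":0},
    {"dx":0.04,"dy":-0.27,"dz":-0.03,"rx":0,"ry":0,"rz":0},
    {"dx":0.04,"dy":-0.27,"dz":-0.05,"rx":0,"ry":0,"rz":0},
  ],
)

```text
t: 28.1
tcp_pos: [0.5408, 0.1547, 0.1501]
tool_rot: [-0.077, 0.997, 0.0, 0.0]
force: [-0.3, 1.5, -0.4]
finger_gap: 0.002
gripper_force: 0.3
```

Call:
move_arm(
  targets=[
    {"dx":0.04,"dy":-0.27,"dz":-0.08,"rx":0,"ry":0,"rz":0},
    {"dx":0.04,"dy":-0.26,"dz":-0.1,"rx":0,"ry":0,"rz":0},
    {"dx":0.04,"dy":-0.26,"dz":-0.12,"rx":0,"ry":0,"rz":0},
    {"dx":0.04,"dy":-0.25,"dz":-0.15,"rx":0,"ry":0,"rz":0},
    {"dx":0.04,"dy":-0.23,"dz":-0.17,"rx":0,"ry":0,"rz":0},
    {"dx":0.03,"dy":-0.22,"dz":-0.19,"rx":0,"ry":0,"rz":0},
    {"dx":0.03,"dy":-0.2,"dz":-0.21,"rx":0,"ry":0,"rz":0},
    {"dx":0.03,"dy":-0.19,"dz":-0.23,"rx":0,"ry":0,"rz":0},
    {"dx":0,"dy":0,"dz":0,"rx":0,"ry":0,"rz":0},
    {"dx":0,"dy":0,"dz":0,"rx":0,"ry":0,"rz":0},
  ],
)

```text
t: 29.35
tcp_pos: [0.5481, 0.1079, 0.1189]
tool_rot: [-0.077, 0.997, -0.0, 0.0]
force: [0.3, -0.2, 0.8]
finger_gap: -0.004
gripper_force: 0.0
```

Call:
move_arm(
  targets=[
    {"dx":0.03,"dy":-0.17,"dz":-0.25,"rx":0,"ry":0,"rz":0},
    {"dx":0.02,"dy":-0.15,"dz":-0.26,"rx":0,"ry":0,"rz":0},
    {"dx":0.02,"dy":-0.12,"dz":-0.28,"rx":0,"ry":0,"rz":0},
    {"dx":0.02,"dy":-0.1,"dz":-0.29,"rx":0,"ry":0,"rz":0},
    {"dx":0.01,"dy":-0.08,"dz":-0.3,"rx":0,"ry":0,"rz":0},
    {"dx":0.01,"dy":-0.08,"dz":-0.1,"rx":0,"ry":0,"rz":0},
    {"dx":0,"dy":0,"dz":0,"rx":0,"ry":0,"rz":0},
    {"dx":0,"dy":0,"dz":0,"rx":0,"ry":0,"rz":0},
    {"dx":0,"dy":0,"dz":0,"rx":0,"ry":0,"rz":0},
    {"dx":0,"dy":0,"dz":0,"rx":0,"ry":0,"rz":0},
  ],
)

```text
t: 30.6
tcp_pos: [0.5508, 0.0904, 0.0819]
tool_rot: [-0.077, 0.997, -0.0, 0.0]
force: [0.6, 1.6, -0.9]
finger_gap: -0.001
gripper_force: 0.0
```

Call:
move_arm(
  targets=[
    {"dx":0,"dy":0,"dz":-0.08,"rx":0,"ry":0,"rz":0},
    {"dx":0,"dy":0,"dz":-0.08,"rx":0,"ry":0,"rz":0},
    {"dx":0,"dy":0,"dz":-0.08,"rx":0,"ry":0,"rz":0},
    {"dx":0,"dy":0,"dz":-0.08,"rx":0,"ry":0,"rz":0},
    {"dx":0,"dy":0,"dz":0,"rx":0,"ry":0,"rz":0},
    {"dx":0,"dy":0,"dz":0,"rx":0,"ry":0,"rz":0},
    {"dx":0,"dy":0,"dz":0,"rx":0,"ry":0,"rz":0},
    {"dx":0,"dy":0,"dz":0,"rx":0,"ry":0,"rz":0},
    {"dx":0,"dy":0,"dz":0,"rx":0,"ry":0,"rz":0},
    {"dx":0,"dy":0,"dz":0,"rx":0,"ry":0,"rz":0},
  ],
)

```text
t: 31.85
tcp_pos: [0.5507, 0.0906, 0.0743]
tool_rot: [-0.077, 0.997, 0.0, 0.0]
force: [0.3, -1.5, 5.5]
finger_gap: -0.001
gripper_force: 2.5
```

Force is building as it enters the lip. Keep pressing in small steps.

Call:
move_arm(
  targets=[
    {"dx":0,"dy":0,"dz":-0.06,"rx":0,"ry":0,"rz":0},
    {"dx":0,"dy":0,"dz":-0.06,"rx":0,"ry":0,"rz":0},
    {"dx":0,"dy":0,"dz":-0.06,"rx":0,"ry":0,"rz":0},
    {"dx":0,"dy":0,"dz":0,"rx":0,"ry":0,"rz":0},
    {"dx":0,"dy":0,"dz":0,"rx":0,"ry":0,"rz":0},
    {"dx":0,"dy":0,"dz":0,"rx":0,"ry":0,"rz":0},
    {"dx":0,"dy":0,"dz":0,"rx":0,"ry":0,"rz":0},
    {"dx":0,"dy":0,"dz":0,"rx":0,"ry":0,"rz":0},
    {"dx":0,"dy":0,"dz":0,"rx":0,"ry":0,"rz":0},
    {"dx":0,"dy":0,"dz":0,"rx":0,"ry":0,"rz":0},
  ],
)

```text
t: 33.1
tcp_pos: [0.551, 0.0906, 0.0736]
tool_rot: [-0.077, 0.997, -0.0, 0.001]
force: [-7.0, -0.0, 28.8]
finger_gap: -0.003
gripper_force: 14.8
```

Call:
move_arm(
  targets=[
    {"dx":0,"dy":0,"dz":-0.06,"rx":0,"ry":0,"rz":0},
    {"dx":0,"dy":0,"dz":-0.06,"rx":0,"ry":0,"rz":0},
    {"dx":0,"dy":0,"dz":-0.06,"rx":0,"ry":0,"rz":0},
    {"dx":0,"dy":0,"dz":0,"rx":0,"ry":0,"rz":0},
    {"dx":0,"dy":0,"dz":0,"rx":0,"ry":0,"rz":0},
    {"dx":0,"dy":0,"dz":0,"rx":0,"ry":0,"rz":0},
    {"dx":0,"dy":0,"dz":0,"rx":0,"ry":0,"rz":0},
    {"dx":0,"dy":0,"dz":0,"rx":0,"ry":0,"rz":0},
    {"dx":0,"dy":0,"dz":0,"rx":0,"ry":0,"rz":0},
    {"dx":0,"dy":0,"dz":0,"rx":0,"ry":0,"rz":0},
  ],
)

```text
t: 34.35
tcp_pos: [0.5512, 0.0906, 0.0728]
tool_rot: [-0.077, 0.997, -0.0, 0.002]
force: [-13.7, -0.7, 54.4]
finger_gap: -0.0
gripper_force: 27.2
```

Hard stop at TCP z 0.0735, i.e. tips at about 0.101, which is the shut lid's height. Retreat.

Call:
move_arm(
  targets=[
    {"dx":0,"dy":0,"dz":0.5,"rx":0,"ry":0,"rz":0},
    {"dx":0,"dy":0,"dz":1,"rx":0,"ry":0,"rz":0},
    {"dx":0,"dy":0,"dz":1,"rx":0,"ry":0,"rz":0},
    {"dx":0,"dy":0,"dz":1,"rx":0,"ry":0,"rz":0},
    {"dx":0,"dy":0,"dz":1,"rx":0,"ry":0,"rz":0},
    {"dx":0,"dy":0,"dz":1,"rx":0,"ry":0,"rz":0},
    {"dx":0,"dy":0,"dz":1,"rx":0,"ry":0,"rz":0},
    {"dx":-0.5,"dy":1,"dz":0,"rx":0,"ry":0,"rz":0},
    {"dx":-0.5,"dy":1,"dz":0,"rx":0,"ry":0,"rz":0},
    {"dx":-0.5,"dy":1,"dz":0,"rx":0,"ry":0,"rz":0},
  ],
)

```text
t: 35.6
tcp_pos: [0.5125, 0.1662, 0.2268]
tool_rot: [-0.077, 0.997, 0.0, -0.0]
force: [0.6, -0.4, -0.5]
finger_gap: 0.005
gripper_force: 0.0
```

Call:
move_arm(
  targets=[
    {"dx":-0.5,"dy":1,"dz":0,"rx":0,"ry":0,"rz":0},
    {"dx":-0.5,"dy":1,"dz":0,"rx":0,"ry":0,"rz":0},
    {"dx":-0.5,"dy":1,"dz":0,"rx":0,"ry":0,"rz":0},
    {"dx":-0.5,"dy":1,"dz":0,"rx":0,"ry":0,"rz":0},
    {"dx":-0.5,"dy":1,"dz":0,"rx":0,"ry":0,"rz":0},
    {"dx":-0.5,"dy":1,"dz":0,"rx":0,"ry":0,"rz":0},
    {"dx":-0.5,"dy":1,"dz":0,"rx":0,"ry":0,"rz":0},
    {"dx":-0.5,"dy":1,"dz":0,"rx":0,"ry":0,"rz":0},
    {"dx":-0.5,"dy":1,"dz":0,"rx":0,"ry":0,"rz":0},
    {"dx":-0.5,"dy":1,"dz":0,"rx":0,"ry":0,"rz":0},
  ],
)

```text
t: 36.85
tcp_pos: [0.3874, 0.4162, 0.2267]
tool_rot: [-0.077, 0.997, -0.0, -0.001]
force: [0.3, 0.4, 0.6]
finger_gap: -0.002
gripper_force: 0.0
```

Run:
```python
from h import *
b=np.load("b.npy");s=sensors.sense();print(s["t"],s["tcp_pos"],s["force"])
t=cams.snapshot("top");g=t.mean(2);cv2.imwrite("pics/tend.png",t[:,:,::-1])
def samp(P): 
    u=proj("top",w(b,P)).round().astype(int);return [int(g[y-1:y+1,x-1:x+1].mean()) for x,y in u]
print("lock along x -130..-80 (z130):",[(x,samp([(x,-26,130)])[0]) for x in range(-135,-72,4)])
print("shut grip y -30..10:",[(y,samp([(13,y,118)])[0]) for y in range(-100,12,4)])
print("lid face y 15..115 at x=0,30:",samp([(0,y,101) for y in range(15,118,10)]),samp([(30,y,101) for y in range(15,118,10)]))
# bystanders: difference with first top picture outside the bin
o=cv2.imread("pics/top0.png");d=np.abs(cv2.resize(t[:,:,::-1],(800,600)).astype(int)-o).max(2)
n,_,st,c=cv2.connectedComponentsWithStats(cv2.morphologyEx((d>40).astype(np.uint8),cv2.MORPH_OPEN,np.ones((3,3))))
print([(st[i].tolist()) for i in range(1,n) if st[i,4]>25])
```

```text
36.85 [0.38738983 0.41622737 0.22665123] [0.27350839 0.36713113 0.59488503]
lock along x -130..-80 (z130): [(-135, 173), (-131, 173), (-127, 173), (-123, 174), (-119, 174), (-115, 174), (-111, 174), (-107, 173), (-103, 135), (-99, 116), (-95, 115), (-91, 108), (-87, 98), (-83, 117), (-79, 117), (-75, 117)]
shut grip y -30..10: [(-100, 174), (-96, 174), (-92, 174), (-88, 174), (-84, 174), (-80, 174), (-76, 174), (-72, 174), (-68, 174), (-64, 174), (-60, 174), (-56, 174), (-52, 174), (-48, 173), (-44, 174), (-40, 174), (-36, 173), (-32, 174), (-28, 174), (-24, 163), (-20, 121), (-16, 113), (-12, 109), (-8, 112), (-4, 106), (0, 111), (4, 122), (8, 169)]
lid face y 15..115 at x=0,30: [166, 174, 174, 174, 174, 174, 174, 174, 174, 174, 173] [133, 174, 174, 174, 174, 174, 174, 174, 174, 174, 173]
[[409, 274, 58, 64, 2899], [308, 280, 75, 81, 1130], [385, 320, 4, 11, 34], [0, 363, 318, 237, 33558], [31, 523, 16, 16, 185], [111, 527, 86, 73, 3720], [414, 576, 35, 16, 387]]
```

The top camera shows the bolt in (dark from x −103), the shutter grip home, and the lid a flat, evenly lit face. Only the bin and the arm's own image area have changed. Handing in.

```bash
python3 -c "
from station import order
print(order.sign_off())"
```

```text
the job is handed in; nothing more can be done
None
```

The job is handed in at about 37 s: bolt drawn, shutter slid home, bolt pushed back in and lid pressed shut, with the final top-camera check agreeing and no bystander seen moved (cup and peg were under the arm in that last picture); the last lid press reached about 54 N at the wrist.

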